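Reset the hold-down screw of a circuit-board holder

ROBOT

A 6-joint arm with a two-finger parallel gripper is mounted at the origin on the work surface. World frame = base frame: x ahead of the robot, y to its left, z up, the work surface at z = 0. Lengths are in m, angles in rad, forces in N, time in s.
With the tool pointing down it reaches from about 0.425 to 0.95 m from the base axis. Payload 3.5 kg.
Tool frame: the origin (TCP) lies at the very end of the fingers, on their centre line; the grasp point (between the pads) lies 19 mm behind it; z points along the fingers, y is the direction in which the jaws open and shut (so a half turn about z gives the same grasp; the last joint's range is limited). The gripper opens to 85 mm and grips with 20 to 120 N. Pads are 22 mm wide; open, the fingers measure 114 mm over their backs; the gripper's body (76 mm by 85 mm) begins 54 mm behind the grasp point. The pads swing forward as they close: fully open they stand 13 mm farther back than shut.
Start: joints at [-1.378, 0.286, 1.577, -0, 1.279, -0.15], TCP at [0.227, -0.636, 0.231] pointing down, gripper open.
Joint ranges: [-2.77, 2.77], [-0.9, 2.22], [0.21, 2.48], [-1.53, 4.67], [0.24, 2.81], [-2.84, 2.84]. Speed limits (rad/s): [2.79, 2.79, 3.14, 3.14, 3.14, 3.14].

INTERFACE

Orientations are given as a unit quaternion [x, y, z, w].
In Python, from plant import ctrl, imaging gives the robot as it stands.
- The arm moves only by the shell command python3 -m creep 'ROWS' [OPENING] [FORCE]. ROWS is JSON, one flat list of numbers, 4 for each row, row after row: the shift along the tool's x, y, z in units of 25 mm (1.0 is 25 mm), then the turn about the tool's z in units of 5 degrees (1.0 is 5 degrees). A call has 1 to 20 rows; each row is the pose to reach, as a shift and turn from the pose commanded when the call began, along the tool's axes at that moment; what a row does not reach only later rows make up. A row lasts 1/12 s, in which the tool goes at most 41.7 mm and 7.16 degrees, less where a joint would pass 70% of its speed; a pose out of reach is approached as far as the arm can. A call with a gripper value outside its range is refused whole. OPENING is the closure in counts, from 0 (fully open) to 255 (shut), set as the call begins (- or left out, the last holds). The fingers move at their own pace and stop on an object; FORCE is the grip in N (left out, the last holds). Time passes only in rows, so rows that repeat a pose let the fingers close. It gives the time, the measured TCP pose, the force and the opening at its end, in the units of the state.
- ctrl.get_state(): the state, without advancing time (a new reading comes with each control period).
- imaging.read_camera(name): name is "side" or "top"; returns the picture (400x640x3 uint8, red, green, blue); there is no depth.
- imaging.camera_info(name): a dict with "intrinsics" (3x3 intrinsics, pixels), "origin" and "attitude" of the camera in the world. Camera axes: x right, y down, z forward; pixel columns grow to the right and rows downward; lengths in m; the calibration is good to about 2 mm. A picture is of the moment at which its call begins. camera_info takes no time and is no camera call.
- ctrl.sign_off(): hands the job in, once; it reports no verdict.
Trained networks look in the newest picture that a camera, given by its name, has taken for a name from the list of things; names that differ only in an ending like _2 or _b are one class to them, and where a whole thing is asked for, a point or a joint stands for the part that bears it (a point fixed in the world has none). Each returns a list of dicts, best first, with "p" (0 to 1); they miss things now and then, are a little off and sometimes report something else, mostly with a low value. They report only what shows in the picture. A call takes as long as a camera call.
- imaging.silhouettes(camera, name): "mask" (400x640 bool, what is visible of it) and "uv" ([column, row] in pixels, amid what is visible of it).
The state is a dict: "time": time; "qpos": joint angles; "dq": joint speeds; "joint_efforts": joint torques, N m; "eef_pos": TCP position; "tcp_rot": TCP orientation; "contact_force": force on the tool from outside, world axes, zero at the start; "wrist_torque": the same for the moment, N m; "opening": opening from 0.0 (shut) to 1.0 (fully open).
Only numpy, scipy, OpenCV 4.12 (cv2) and the standard library are available. Lean on these libraries where they do the work, as an engineer would, in place of code of your own. Each camera call takes 0.05 s, during which the arm holds its last target.

TASK

The board holder's hold-down screw no longer reaches the circuit board. Loosen the hexagonal jam nut by about a sixth of a turn, turn the screw down by its flat thumb head until the foot has met the board and is nipped up lightly on it (about 25 N, which is about 20 degrees of turn after first touch; never crush the board), then retighten the jam nut as far as it was and let go. Do not push the meter, the desoldering pump or the drilled plate about.

Things in the scene. Friction and masses are not known exactly. Their poses are not given: they have to be found in the camera images.
- holder: Grey painted bench fixture, screwed down. Origin on the table under the vertical screw axis; z up. Base plate 150 (x) x 190 (y) x 12 mm; a column at its +y side (centre y +95 mm) carries an arm over the board. The brown circuit board (110 x 85 mm, on packing) under the foot has its upper face 31 to 37 mm above the table, different each time and not measured.
- boom_top (a point): Point on the screw axis level with the arm's flat top, 76 mm above the table. The arm is 50 mm wide (x) and runs from y +110 to y -20 mm, 18 mm thick; nothing is higher except, on the axis, a round boss 34 mm across up to 88 mm above the table, then the jam nut, then the screw's thumb head.
- nut_mid (a point): Middle of the dark steel hexagonal jam nut, on the screw axis, 97 mm above the table: 40 mm across flats, 46 across corners, 18 thick. It turns but does not rise. z up; x is normal to a pair of flats (so are the directions 60 and 120 deg from it) and turns with the nut. Fingers can straddle the thumb head above it, which stays within a 35 mm circle and below 143 mm.
- nut (a joint): Angle of the jam nut (rad), growing counterclockwise seen from above = loosening. At the start 0.00 to 0.06, tight: the screw is clamped. The screw is free above about 0.3; loose means above 0.6. About 0.22 N m turns it, rising to 0.35 N m towards tight. Tight again means below 0.12; its limits are -0.3 and 2.5.
- head (a point): Middle of the screw's flat steel thumb head: a bar 32 (its x) x 12 (its y, the faces to pinch) x 26 mm high on the screw axis, 129.2 to 130 mm above the table at the start. z up; axes turn with the screw. Clockwise seen from above lowers screw, head and foot by 3 mm per rad, so fingers must follow down. Its 0.14 N m dry friction opposes any motion; a foot load F turns it back with 0.003 x F N m. It stays where left.
- foot: Sprung black rubber foot, 22 mm across, at the screw's lower end under the arm; it starts 1 to 7.8 mm above the board (0.35 to 2.6 rad of the screw). Once it touches, its spring loads the board by about 68 N per further rad of the screw. Its origin lies on the screw axis near table height, not at the nose, and goes down with the screw.
- meter: Black hand multimeter lying flat, 75 x 145 x 34 mm, origin under its centre. Leave it alone.
- pump: Aluminium desoldering pump lying on two small grey rests, about 218 mm long (x), 24 mm high, origin under its middle. Leave it alone.
- drilled: Dark wooden plate with nine holes, 90 x 90 x 8 mm, origin under its centre. Leave it alone.

How it is judged:
By the outcome, as a careful person would: the job done as asked, in the order asked, and still so for the second after the job is handed in, with the robot touching nothing.
It also fails if it takes over 72 s, if anything falls off the work surface, if the arm or the gripper's body presses on something with over 40 N, if the wrist force passes 120 N, or if a joint passes its speed limit or range.

## Working session

There is one attempt and no reset: what is moved stays moved. The work goes in short steps, Python scripts to look and compute and a shell command to move; the robot and the scene stay as the last step left them, time stands still between calls to the robot, and variables do not carry over. Pictures are saved under pics/ and viewed, and the job is handed in when it is done.

```bash
ls; mkdir -p pics
python3 - <<'E'
from plant import ctrl, imaging
import cv2,numpy as np
s=ctrl.get_state()
for k,v in s.items(): print(k,np.round(v,4))
for c in("side","top"):
    im=imaging.read_camera(c); cv2.imwrite(f"pics/{c}0.png",im[:,:,::-1])
    i=imaging.camera_info(c); print(c,i)
    for n in("holder","nut","head"):
        for d in imaging.silhouettes(c,n)[:2]: print(n,d["p"],d["uv"],d["mask"].sum())
E
```

```text
pics
time 0.0
qpos [-1.378   0.2872  1.5782  0.      1.2786 -0.15  ]
dq [ 0.     -0.0009 -0.0005  0.0009  0.0011 -0.0001]
joint_efforts [ 7.00000e-04 -4.05981e+01 -2.92624e+01 -1.00000e-04  5.70000e-03
  0.00000e+00]
eef_pos [ 0.2268 -0.6351  0.2299]
tcp_rot [ 0.9853  0.1705 -0.     -0.0012]
contact_force [-0.4321 -0.0667 -0.0399]
wrist_torque [-0.0381  0.008  -0.0054]
opening 1.0019
side {'intrinsics': array([[487.31520133,   0.        , 312.45084574],
       [  0.        , 487.31520133, 197.19616866],
       [  0.        ,   0.        ,   1.        ]]), 'origin': array([0.2294566 , 0.68994981, 0.99645141]), 'attitude': array([-0.23575913,  0.90723955, -0.33715953,  0.08750707])}
holder 0.92 [314.4, 246.9] 4218
holder 0.52 [321.9, 212.6] 146
nut 0.48 [319.9, 226.7] 228
head 0.51 [320.0, 211.9] 147
top {'intrinsics': array([[491.34655743,   0.        , 318.2921828 ],
       [  0.        , 491.34655743, 194.96941844],
       [  0.        ,   0.        ,   1.        ]]), 'origin': array([0.43076387, 0.0107637 , 1.21428367]), 'attitude': array([-0.70070778,  0.70819201, -0.0652208 ,  0.05673563])}
holder 0.91 [280.1, 230.1] 4642
nut 0.7 [290.0, 223.2] 176
nut 0.23 [281.2, 227.7] 4767
```

View pics/side0.png

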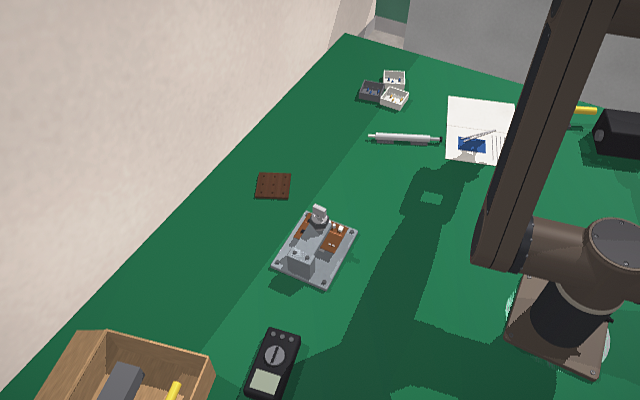

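View pics/top0.png

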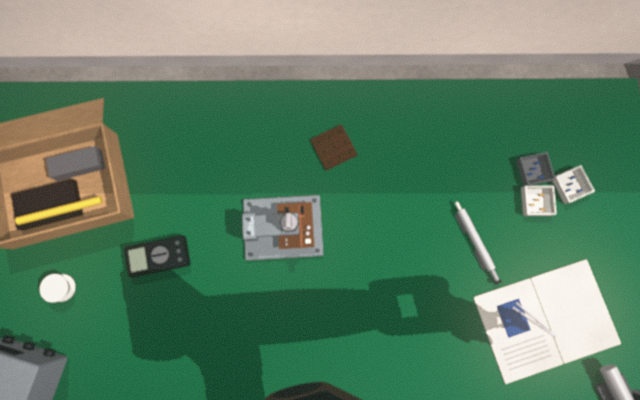

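```bash
cat > h.py <<'E'
import numpy as np,cv2
from scipy.spatial.transform import Rotation as R
from plant import ctrl, imaging
def ray(c,uv):
    i=imaging.camera_info(c);d=np.linalg.solve(i["intrinsics"],[*uv,1.]);return np.array(i["origin"]),R.from_quat(i["attitude"]).as_matrix()@d
def atz(c,uv,z):
    o,d=ray(c,uv);return o+d*(z-o[2])/d[2]
def proj(c,P):
    i=imaging.camera_info(c);q=R.from_quat(i["attitude"]).as_matrix().T@(np.array(P)-i["origin"]);q=i["intrinsics"]@q;return q[:2]/q[2]
E
python3 - <<'E'
import cv2
for c,(u,v) in(("side",(315,235)),("top",(285,230))):
    im=cv2.imread(f"pics/{c}0.png")[v-50:v+50,u-65:u+65]
    cv2.imwrite(f"pics/{c}0z.png",cv2.resize(im,None,fx=6,fy=6,interpolation=cv2.INTER_CUBIC))
from h import *
print(atz("top",(290,223.2),.11),atz("side",(320,212),.13),atz("side",(319.9,226.7),.097))
E
```

```text
[0.55924254 0.06095774 0.11      ] [0.55614228 0.06789546 0.13      ] [0.54784729 0.08280212 0.097     ]
```

View pics/side0z.png

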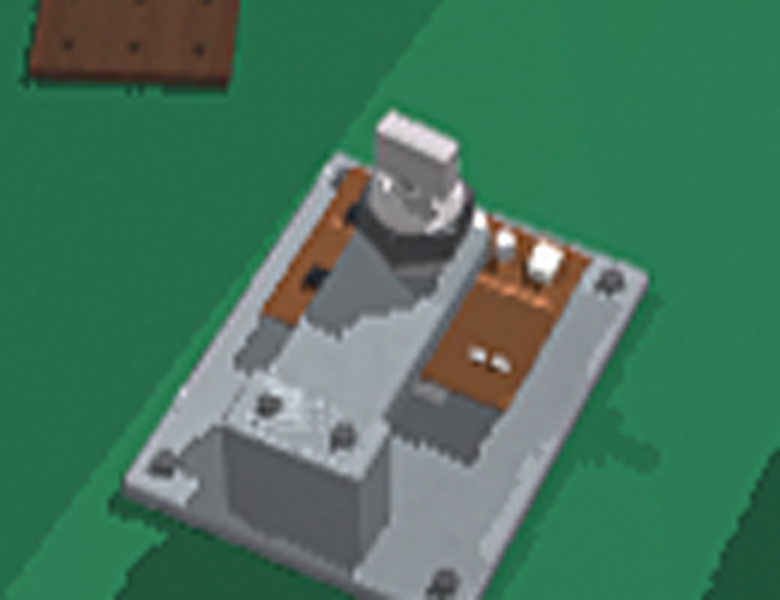

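View pics/top0z.png

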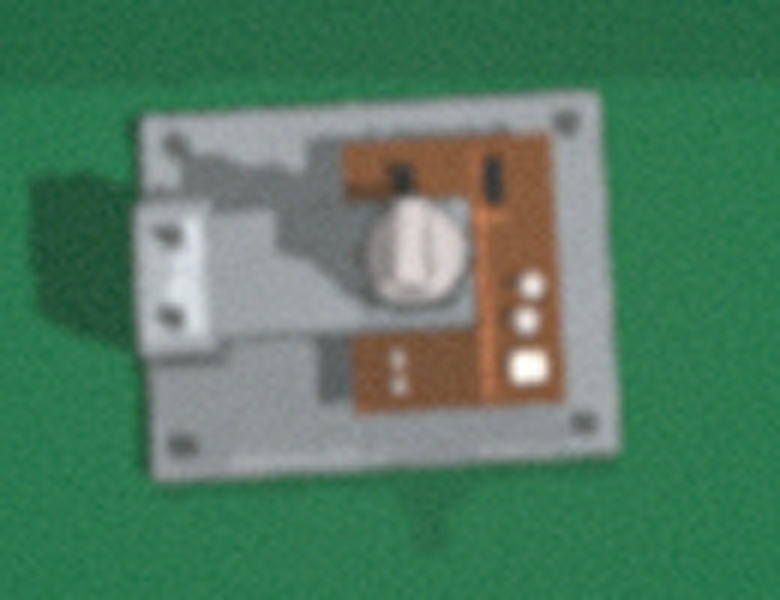

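The side view shows the holder with the bar head at about (319,208) and the nut at (320,227). In the top view the head is at about (289,221), with the arm running left (world +y). Next I fit the holder model to both views.

```bash
cat > fit.py <<'E'
from h import *
from scipy.optimize import least_squares
# plate corners (z=.012) crops->px ; holder-frame: x0,yc plate centre unknown in y
T=lambda a:(np.array(a)/6+[220,180]-.5+.5/6)
S=lambda a:(np.array(a)/6+[250,185]-.5+.5/6)
obs=[("top",T((142,115)),(1,1)),("top",T((600,95)),(1,-1)),("top",T((620,455)),(-1,-1)),("top",T((152,478)),(-1,1)),
("side",S((338,155)),(1,-1)),("side",S((648,275)),(-1,-1)),("side",S((127,482)),(1,1))]
def res(p):
    x,y,a=p;c,s=np.cos(a),np.sin(a);r=[]
    for cam,uv,(i,j) in obs:
        X,Y=.075*i,.095*j
        r+=list(proj(cam,(x+c*X-s*Y,y+s*X+c*Y,.012))-uv)
    return np.array(r)
f=least_squares(res,[.56,.07,0]);print(f.x,np.round(f.fun.reshape(-1,2),2))
x,y,a=f.x;c,s=np.cos(a),np.sin(a)
# arm end edge at holder y=-20 top z .076
for q in((470,200),(474,325)):
    P=atz("top",T(q),.076)[:2]-[x,y];print("arm end in plate frame",[c*P[0]+s*P[1],-s*P[0]+c*P[1]])
P=atz("top",T((413,240)),.1426)[:2]
print("head top",P)
print("head side",atz("side",S((418,138)),.1426))
E
python3 fit.py
```

```text
[0.56006393 0.08417937 0.04308243] [[-0.54  0.72]
 [-0.25  0.07]
 [-0.19  0.77]
 [-0.45  1.2 ]
 [-0.55 -1.56]
 [ 0.66 -0.94]
 [-1.79 -1.06]]
arm end in plate frame [np.float64(0.02532953349589564), np.float64(-0.04132660358141179)]
arm end in plate frame [np.float64(-0.023426589199644406), np.float64(-0.040554118175757124)]
head top [0.56345893 0.0629334 ]
head side [0.55905063 0.06642956 0.1426    ]
```

```bash
cat > ov.py <<'E'
from h import *
import sys
def ov(cx,cy,nuty,heady,cams,tag,src="0",ht=.1296):
    out=[]
    for c,(u,v),sh in cams:
        im=cv2.imread(f"pics/{c}{src}.png")[v-20:v+20,u-25:u+25]
        im=cv2.resize(im,None,fx=14,fy=14,interpolation=cv2.INTER_CUBIC)
        raw=im.copy()
        P=lambda q:tuple(np.int32(((proj(c,q)+sh)-[u-25,v-20]+.5)*14))
        for z in(.088,.106):
            p=[P((cx+.0231*np.cos(nuty+np.pi/6+k*np.pi/3),cy+.0231*np.sin(nuty+np.pi/6+k*np.pi/3),z)) for k in range(6)]
            cv2.polylines(im,[np.array(p)],True,(0,255,255),1)
        C,S=np.cos(heady),np.sin(heady)
        for z in(ht-.013,ht+.013):
            p=[P((cx+C*a-S*b,cy+S*a+C*b,z)) for a,b in((.016,.006),(-.016,.006),(-.016,-.006),(.016,-.006))]
            cv2.polylines(im,[np.array(p)],True,(255,0,0),1)
        out.append(np.vstack([raw,im]) )
    o=np.hstack(out);cv2.imwrite(f"pics/{tag}.png",cv2.resize(o,None,fx=.55,fy=.53))
if __name__=="__main__":
    A=[float(v) for v in sys.argv[1:5]]
    ov(*A,[("side",(320,220),np.array([0.5,1.0])),("top",(290,223),np.array([0,-.5]))],sys.argv[5])
E
python3 ov.py .561 .064 .043 -.15 ov1
```

```text
(no output)
```

View pics/ov1.png

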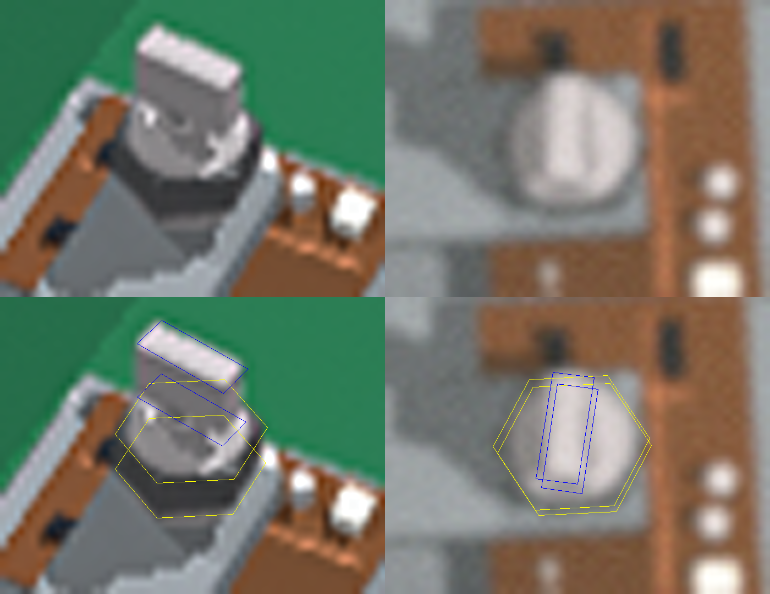

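```bash
sed -i 's/\[0.5,1.0\]/[-0.3,0.2]/; s/0,-.5\]/-.6,-.2]/' ov.py
python3 ov.py .561 .064 .13 -.05 ov2; python3 ov.py .561 .064 -.06 0.04 ov3; python3 -c "
import cv2,numpy as np
cv2.imwrite('pics/ov4.png',np.hstack([cv2.imread(f'pics/ov{k}.png')[297:] for k in (2,3)])[:, :1540])
a=cv2.imread('pics/ov2.png')[297:];b=cv2.imread('pics/ov3.png')[297:]
cv2.imwrite('pics/ov4.png',np.vstack([a,b]))"
```

```text
(no output)
```

View pics/ov4.png

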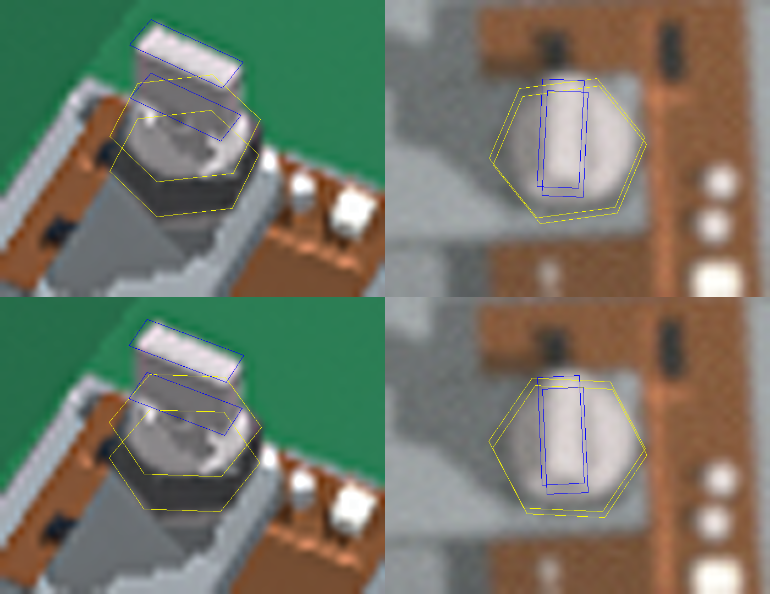

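```bash
cat >> h.py <<'E'
def goto(x,y,z,psi):
    "shift (units of 25mm) and turn (units of 5 deg) to tool-down pose with tool x at yaw psi deg"
    s=ctrl.get_state();r=R.from_quat(s["tcp_rot"]).as_matrix()
    t=r.T@(np.array([x,y,z])-s["eef_pos"])/.025
    p0=np.degrees(np.arctan2(r[1,0],r[0,0]))
    print("t",s["time"],"pos",np.round(s["eef_pos"],4),"psi",round(p0,2),"tilt",np.round(r[2],3),"F",np.round(s["contact_force"],2),"M",np.round(s["wrist_torque"],3),"op",round(s["opening"],3),"q6",round(s["qpos"][5],3))
    print("units",np.round(t,3),"turn",round(-((psi-p0+180)%360-180)/5,3))
E
python3 -c "
from h import *
goto(.561,.0635,.2,30)"
```

```text
t 0.4 pos [ 0.2269 -0.6356  0.2311] psi 19.64 tilt [ 0. -0. -1.] F [-0.01  0.2   0.2 ] M [-0.028  0.022  0.015] op 1.001 q6 -0.15
units [ 21.986 -21.846   1.253] turn -2.072
```

```bash
python3 -m creep '[1.1,-1.1,0,0, 2.2,-2.2,0,0, 3.3,-3.3,0,0, 4.4,-4.4,0,0, 5.5,-5.5,0,0, 6.6,-6.6,0,0, 7.7,-7.7,0,0, 8.8,-8.7,0,0, 9.9,-9.8,0,0, 11,-10.9,0,0, 12.1,-12,0,0, 13.2,-13.1,0,0, 14.3,-14.2,0,-0.5, 15.4,-15.3,0,-1, 16.5,-16.4,0.3,-1.5, 17.6,-17.5,0.6,-2, 18.7,-18.6,0.9,-2.07, 19.8,-19.7,1.2,-2.07, 20.9,-20.8,1.25,-2.07, 21.99,-21.85,1.25,-2.07]' 0 40; python3 -c "
from h import *
goto(.561,.0635,.2,30)"
```

```text
time: 2.07
eef_pos: [0.561, 0.0658, 0.1993]
tcp_rot: [0.966, 0.259, -0.001, -0.0]
contact_force: [0.5, -0.4, 0.5]
opening: 1.0
t 2.0667 pos [0.561  0.0658 0.1993] psi 30.02 tilt [-0.001 -0.001 -1.   ] F [ 0.54 -0.44  0.48] M [-0.03  -0.071  0.041] op 1.0 q6 0.984
units [-0.046  0.077 -0.026] turn 0.004
```

```bash
python3 -m creep '[0,0,0,0,0,0,0,0,0,0,0,0]'
python3 - <<'E'
from h import *
goto(.561,.0635,.081,30)
o=[]
for c,(u,v) in(("side",(320,200)),("top",(290,215))):
    im=imaging.read_camera(c);im=im[v-50:v+50,u-65:u+65,::-1];o.append(cv2.resize(im,None,fx=6,fy=6,interpolation=cv2.INTER_CUBIC)[:,:,:])
cv2.imwrite("pics/h1.png",cv2.resize(np.hstack(o),(800,308)))
E
```

```text
time: 2.32
eef_pos: [0.5609, 0.0634, 0.2]
tcp_rot: [0.966, 0.259, -0.0, 0.0]
contact_force: [0.3, 0.2, -0.2]
opening: 0.997
t 2.3167 pos [0.5609 0.0634 0.2   ] psi 30.03 tilt [-0.001  0.    -1.   ] F [ 0.25  0.21 -0.19] M [-0.001  0.002 -0.021] op 0.997 q6 0.98
units [ 9.000e-03 -1.000e-03  4.759e+00] turn 0.006
```

View pics/h1.png

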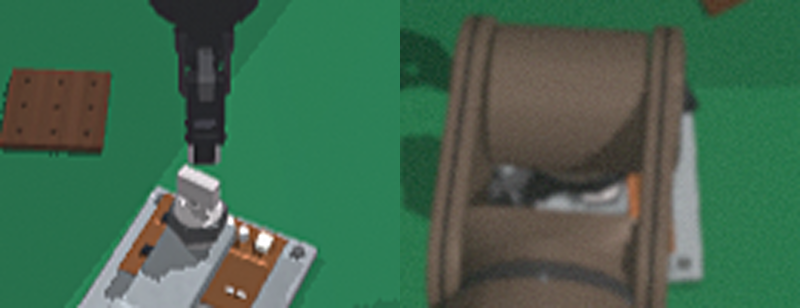

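```bash
python3 -m creep '[0,0,1,0,0,0,2,0,0,0,3,0,0,0,4,0,0,0,4.5,0,0,0,4.84,0,0,0,4.84,0,0,0,4.84,0]'; python3 -c "
from h import *
goto(.561,.0635,.079,30)"
python3 -m creep '[0,0,0,0,0,0,0,0,0,0,0,0,0,0,0,0,0,0,0,0,0,0,0,0,0,0,0,0,0,0,0,0]' 255 30;  python3 -c "
from h import *
goto(.561,.0635,.079,30)"
```

```text
time: 3.08
eef_pos: [0.5616, 0.063, 0.0799]
tcp_rot: [0.966, 0.258, 0.0, 0.0]
contact_force: [-0.4, -0.0, 1.2]
opening: 1.0
t 3.0833 pos [0.5616 0.063  0.0799] psi 29.94 tilt [ 0.001  0.001 -1.   ] F [-0.39 -0.03  1.24] M [-0.007 -0.032 -0.009] op 1.0 q6 0.98
units [-0.011 -0.029  0.034] turn -0.012
time: 3.75
eef_pos: [0.5608, 0.0654, 0.0808]
tcp_rot: [0.966, 0.259, -0.0, -0.002]
contact_force: [-2.9, 4.3, 6.5]
opening: 0.479
t 3.75 pos [0.5608 0.0654 0.0808] psi 29.97 tilt [ 0.001 -0.004 -1.   ] F [-2.87  4.31  6.47] M [1.003 0.698 0.065] op 0.479 q6 0.98
units [-0.03   0.071  0.071] turn -0.006
```

```bash
python3 -m creep '[0,0.04,-0.03,0,0,0.08,-0.06,0,0,0.08,-0.06,0,0,0.08,-0.06,0]' 255 60;  python3 -c "
from h import *
goto(.561,.0635,.081,90)"
```

```text
time: 4.08
eef_pos: [0.5607, 0.0653, 0.081]
tcp_rot: [0.966, 0.259, -0.001, -0.004]
contact_force: [-4.6, 10.0, 2.8]
opening: 0.468
t 4.0833 pos [0.5607 0.0653 0.081 ] psi 29.97 tilt [ 0.    -0.007 -1.   ] F [-4.59  9.99  2.79] M [1.691 0.59  0.186] op 0.468 q6 0.977
units [-0.026  0.07   0.   ] turn -12.005
```

```bash
python3 -m creep '[0,-0.08,0,0,0,-0.16,0,0,0,-0.16,0,0,0,-0.16,0,0]';  python3 -c "
from h import *
goto(.561,.0635,.081,90)"
```

```text
time: 4.42
eef_pos: [0.5607, 0.0654, 0.0811]
tcp_rot: [0.966, 0.259, 0.001, -0.0]
contact_force: [1.8, 0.7, -0.1]
opening: 0.463
t 4.4167 pos [0.5607 0.0654 0.0811] psi 29.99 tilt [ 0.002  0.    -1.   ] F [ 1.8   0.7  -0.14] M [ 0.535 -0.205  0.2  ] op 0.463 q6 0.983
units [-0.028  0.073  0.002] turn -12.003
```

```bash
python3 -m creep '[0,0,0,-0.3,0,0,0,-0.8,0,0,0,-1.5,0,0,0,-2.3,0,0,0,-3.1,0,0,0,-3.9,0,0,0,-4.7,0,0,0,-5.5,0,0,0,-6.3,0,0,0,-7.1,0,0,0,-7.9,0,0,0,-8.7,0,0,0,-9.5,0,0,0,-10.3,0,0,0,-11,0,0,0,-11.5,0,0,0,-12,0,0,0,-12,0,0,0,-12,0]';  python3 -c "
from h import *
goto(.561,.0635,.081,90)"
```

```text
t 4.4167 pos [0.5607 0.0654 0.0811] psi 29.99 tilt [ 0.002  0.    -1.   ] F [ 1.8   0.7  -0.14] M [ 0.535 -0.205  0.2  ] op 0.463 q6 0.983
units [-0.028  0.073  0.002] turn -12.003schema error: expected a multiple of 4 numbers
```

```bash
python3 -m creep '[0,0,0,-0.3, 0,0,0,-0.8, 0,0,0,-1.5, 0,0,0,-2.3, 0,0,0,-3.1, 0,0,0,-3.9, 0,0,0,-4.7, 0,0,0,-5.5, 0,0,0,-6.3, 0,0,0,-7.1, 0,0,0,-7.9, 0,0,0,-8.7, 0,0,0,-9.5, 0,0,0,-10.3, 0,0,0,-11, 0,0,0,-11.5, 0,0,0,-12, 0,0,0,-12, 0,0,0,-12]';  python3 -c "
from h import *
goto(.561,.0635,.081,90)"
```

```text
time: 6.0
eef_pos: [0.5618, 0.0642, 0.0811]
tcp_rot: [0.707, 0.707, 0.001, 0.002]
contact_force: [4.9, -1.1, -2.8]
opening: 0.461
t 6.0 pos [0.5618 0.0642 0.0811] psi 90.01 tilt [-0.002  0.004 -1.   ] F [ 4.88 -1.12 -2.79] M [-0.144 -0.538  0.155] op 0.461 q6 -0.064
units [-0.029 -0.031  0.002] turn 0.003
```

```bash
python3 -m creep '[0,0,0,0,0,0,0,0,0,0,0,0,0,0,0,0,0,0,0,0]' 0; python3 -m creep '[0,0,-1,0, 0,0,-2,0, 0,0,-3,0, 0,0,-4,0, 0,0,-5,0, 0,0,-5.2,0,0,0,-5.2,0]';  python3 - <<'E'
from h import *
goto(.5618,.066,.119,181)
for c in("side","top"):
    im=imaging.read_camera(c); cv2.imwrite(f"pics/{c}1.png",im[:,:,::-1])
    for n in("nut","head"):
        for d in imaging.silhouettes(c,n)[:2]: print(c,n,d["p"],d["uv"],d["mask"].sum())
import ov
ov.ov(.5618,.066,1.05,.02,[("side",(320,220),np.array([0,0])),("top",(290,223),np.array([0,0]))],"ov5","1")
E
```

```text
time: 6.42
eef_pos: [0.5599, 0.0653, 0.0806]
tcp_rot: [0.707, 0.707, -0.0, -0.0]
contact_force: [-0.4, -1.2, -0.1]
opening: 1.003
time: 7.0
eef_pos: [0.5614, 0.0652, 0.2133]
tcp_rot: [0.707, 0.707, 0.002, 0.002]
contact_force: [-0.3, -0.3, -1.6]
opening: 1.0
t 7.0 pos [0.5614 0.0652 0.2133] psi 89.99 tilt [-0.     0.005 -1.   ] F [-0.32 -0.31 -1.64] M [-0.007 -0.042  0.018] op 1.0 q6 -0.064
units [ 0.031 -0.004  3.772] turn -18.201
side nut 0.72 [319.2, 222.5] 200
side head 0.45 [320.8, 211.1] 170
```

View pics/ov5.png

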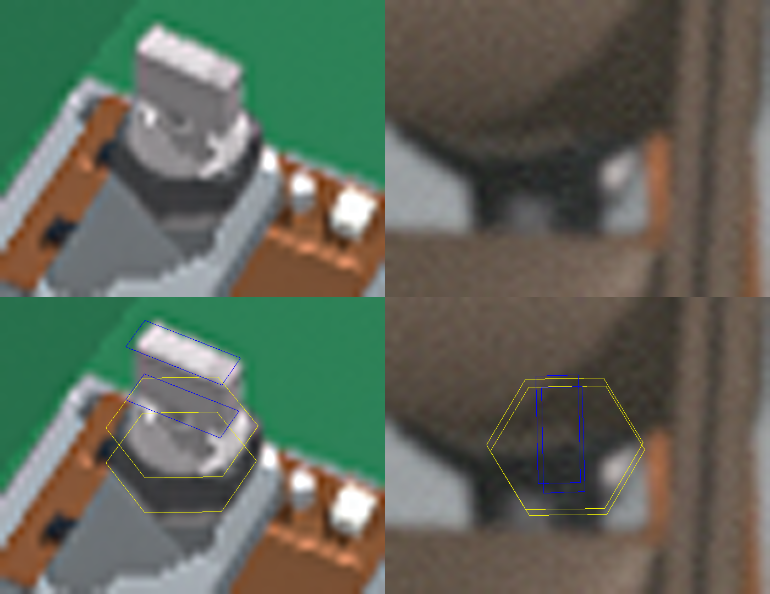

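```bash
python3 -m creep '[0,0,0,-1, 0,0,0,-2.2, 0,0,0,-3.5, 0,0,0,-4.9, 0,0,0,-6.3, 0,0,0,-7.7, 0,0,0,-9.1, 0.03,0,0,-10.5, 0.03,0,0.5,-11.9, 0.03,0,1,-13.3, 0.03,0,1.6,-14.7, 0.03,0,2.2,-16, 0.03,0,2.8,-17, 0.03,0,3.3,-17.8, 0.03,0,3.6,-18.2, 0.03,0,3.77,-18.2, 0.03,0,3.77,-18.2, 0.03,0,3.77,-18.2]';python3 - <<'E'
from h import *
goto(.5618,.066,.119,181)
E
```

```text
time: 8.8
eef_pos: [0.5599, 0.066, 0.1159]
tcp_rot: [-0.008, 1.0, 0.0, -0.0]
contact_force: [-0.2, 0.7, 0.9]
opening: 0.998
t 8.8 pos [0.5599 0.066  0.1159] psi -179.06 tilt [ 0.001  0.    -1.   ] F [-0.22  0.68  0.86] M [ 0.063  0.013 -0.019] op 0.998 q6 -1.65
units [-0.077 -0.003 -0.122] turn -0.012
```

```bash
python3 -m creep '[-0.05,0,-0.1,0,-0.05,0,-0.1,0]'; python3 -m creep '[0,0,0,0,0,0,0,0,0,0,0,0,0,0,0,0,0,0,0,0,0,0,0,0,0,0,0,0,0,0,0,0,0,0,0,0,0,0,0,0]' 255 30;python3 - <<'E'
from h import *
goto(.5618,.066,.119,181)
E
```

```text
time: 8.97
eef_pos: [0.5624, 0.066, 0.1202]
tcp_rot: [-0.008, 1.0, -0.0, 0.001]
contact_force: [1.1, -0.6, -0.1]
opening: 1.002
time: 9.8
eef_pos: [0.5614, 0.066, 0.119]
tcp_rot: [-0.009, 1.0, -0.0, 0.0]
contact_force: [-0.9, 0.2, 1.2]
opening: 0.135
t 9.8 pos [0.5614 0.066  0.119 ] psi -179.02 tilt [-0. -0. -1.] F [-0.94  0.21  1.18] M [-0.05  -0.008 -0.152] op 0.135 q6 -1.65
units [-0.015 -0.    -0.001] turn -0.005
```

```bash
cat >> h.py <<'E'
def meas(n=6):
    M=[];E=[];P=[];F=[];ps=[]
    for k in range(n):
        imaging.read_camera("side");s=ctrl.get_state();r=R.from_quat(s["tcp_rot"]).as_matrix()
        M.append(s["wrist_torque"]);E.append(s["joint_efforts"][5]);P.append(s["eef_pos"]);F.append(s["contact_force"]);ps.append(np.degrees(np.arctan2(r[1,0],r[0,0]))%360)
    print("t",round(s["time"],2),"psi",round(np.mean(ps),2),"Mz %.3f +- %.3f"%(np.mean(M,0)[2],np.std(M,0)[2]/n**.5),"M",np.round(np.mean(M,0),3),"E6 %.3f+-%.3f"%(np.mean(E),np.std(E)/n**.5),"F",np.round(np.mean(F,0),2),"P",np.round(np.mean(P,0),4),"op",round(s["opening"],3),"q6",round(s["qpos"][5],3))
E
python3 -c "
from h import *
meas()"
python3 -m creep '[0,0,0.003,0.3, 0,0,0.01,1, 0,0,0.018,1.7, 0,0,0.025,2.4, 0,0,0.031,3, 0,0,0.031,3]' 255 60
python3 -c "
from h import *
meas()"
python3 -m creep '[0,0,0.005,0.5, 0,0,0.01,1]'
python3 -c "
from h import *
meas()"
```

```text
t 10.1 psi 180.98 Mz -0.143 +- 0.006 M [-0.095 -0.    -0.143] E6 -0.155+-0.000 F [-0.06 -0.56  1.5 ] P [0.5614 0.066  0.119 ] op 0.136 q6 -1.65
time: 10.6
eef_pos: [0.5615, 0.0661, 0.1183]
tcp_rot: [0.122, 0.993, -0.0, 0.0]
contact_force: [-1.0, -1.0, 2.8]
opening: 0.128
t 10.9 psi 166.04 Mz -0.134 +- 0.014 M [-0.082  0.061 -0.134] E6 -0.118+-0.007 F [-0.24 -0.42  2.78] P [0.5615 0.0661 0.1183] op 0.124 q6 -1.389
time: 11.07
eef_pos: [0.5614, 0.0661, 0.118]
tcp_rot: [0.165, 0.986, -0.0, 0.0]
contact_force: [-0.3, -0.0, 3.5]
opening: 0.123
t 11.37 psi 161.01 Mz -0.109 +- 0.018 M [-0.052  0.067 -0.109] E6 -0.059+-0.034 F [-0.55  0.2   3.1 ] P [0.5615 0.0661 0.118 ] op 0.126 q6 -1.302
```

```bash
cat > mv.sh <<'E'
python3 -c "
from h import *
goto(0,0,0,0)" | head -1
E
python3 - <<'E'
from h import *
for k in range(5):
    im=imaging.read_camera("side");s=ctrl.get_state();print(np.round(s["wrist_torque"],3),np.round(s["joint_efforts"][3:],3),np.round(s["dq"][5],4),round(s["qpos"][5],4))
u,v=320,205
cv2.imwrite("pics/g1.png",cv2.resize(im[v-30:v+30,u-40:u+40,::-1],None,fx=8,fy=8,interpolation=cv2.INTER_CUBIC))
E
python3 -m creep '[0,0,0.005,0.5]'; bash mv.sh
```

```text
[ 0.014  0.052 -0.103] [-0.018 -0.116 -0.091] 0.0012 -1.302
[-0.035  0.057 -0.076] [-0.022 -0.117 -0.087] 0.0022 -1.3019
[-0.03   0.049 -0.085] [-0.026 -0.119 -0.084] 0.0016 -1.3018
[-0.035  0.055 -0.084] [-0.029 -0.12  -0.081] 0.0026 -1.3018
[ 0.051  0.086 -0.1  ] [-0.033 -0.121 -0.078] 0.0014 -1.3017
time: 11.7
eef_pos: [0.5615, 0.0661, 0.1179]
tcp_rot: [0.186, 0.982, -0.0, 0.0]
contact_force: [0.2, 0.9, 4.3]
opening: 0.131
t 11.7 pos [0.5615 0.0661 0.1179] psi 158.51 tilt [-0.  0. -1.] F [0.2  0.92 4.26] M [-0.001  0.093  0.085] op 0.131 q6 -1.258
```

View pics/g1.png

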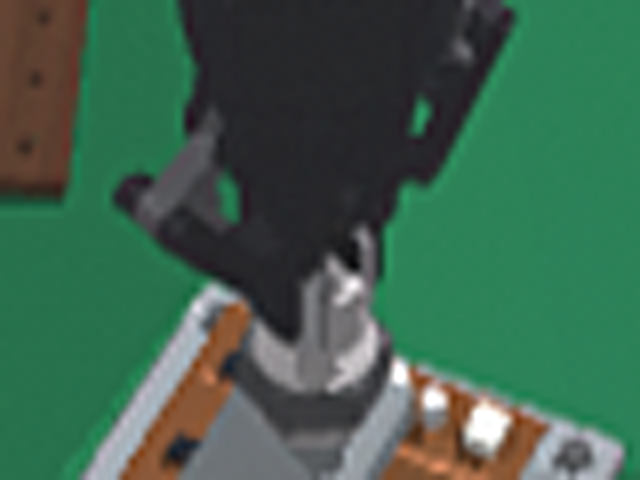

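```bash
cat > r.py <<'E'
from h import *
s=ctrl.get_state();r=R.from_quat(s["tcp_rot"]).as_matrix()
print("t%.2f psi %.2f Mz %.3f E6 %.3f dq6 %.3f Fz %.1f z %.4f op %.3f"%(s["time"],np.degrees(np.arctan2(r[1,0],r[0,0]))%360,s["wrist_torque"][2],s["joint_efforts"][5],s["dq"][5],s["contact_force"][2],s["eef_pos"][2],s["opening"]))
E
m(){ python3 r.py; }
python3 -m creep '[0,0,0.005,0.5]' >/dev/null; m
python3 -m creep '[0,0,0.005,0.5]' >/dev/null; m
python3 -m creep '[0,0,0.005,0.5]' >/dev/null; m
python3 -m creep '[0,0,0.005,0.5]' >/dev/null; m
python3 -m creep '[0,0,0.005,0.5]' >/dev/null; m
python3 -m creep '[0,0,0.005,0.5]' >/dev/null; m
python3 -m creep '[0,0,0.005,0.5]' >/dev/null; m
python3 -m creep '[0,0,0.005,0.5]' >/dev/null; m
```

```text
t11.78 psi 155.94 Mz 0.079 E6 -0.171 dq6 0.524 Fz 4.2 z 0.1178 op 0.124
t11.87 psi 153.44 Mz 0.120 E6 -0.156 dq6 0.519 Fz 4.2 z 0.1176 op 0.124
t11.95 psi 150.94 Mz 0.114 E6 -0.155 dq6 0.519 Fz 5.0 z 0.1175 op 0.128
t12.03 psi 148.44 Mz 0.151 E6 -0.155 dq6 0.517 Fz 3.7 z 0.1174 op 0.127
t12.12 psi 145.94 Mz 0.142 E6 -0.155 dq6 0.519 Fz 4.3 z 0.1172 op 0.127
t12.20 psi 143.44 Mz 0.123 E6 -0.155 dq6 0.519 Fz 3.9 z 0.1171 op 0.128
t12.28 psi 140.94 Mz 0.224 E6 -0.155 dq6 0.520 Fz 4.7 z 0.1170 op 0.129
t12.37 psi 138.44 Mz 0.101 E6 -0.155 dq6 0.517 Fz 3.9 z 0.1169 op 0.123
```

```bash
m(){ python3 r.py; }
python3 -m creep '[0,0,0.005,0.5]' >/dev/null; m
python3 -m creep '[0,0,0.005,0.5]' >/dev/null; m
python3 -m creep '[0,0,0.005,0.5]' >/dev/null; m
python3 -m creep '[0,0,0.005,0.5]' >/dev/null; m
python3 -m creep '[0,0,0.005,0.5]' >/dev/null; m
python3 -m creep '[0,0,0.005,0.5]' >/dev/null; m
python3 -m creep '[0,0,0.005,0.5]' >/dev/null; m
python3 -m creep '[0,0,0.005,0.5]' >/dev/null; m
```

```text
t12.45 psi 135.94 Mz 0.064 E6 -0.155 dq6 0.519 Fz 4.0 z 0.1167 op 0.125
t12.53 psi 133.44 Mz 0.132 E6 -0.154 dq6 0.518 Fz 5.3 z 0.1166 op 0.125
t12.62 psi 130.94 Mz 0.103 E6 -0.154 dq6 0.518 Fz 4.2 z 0.1165 op 0.127
t12.70 psi 128.44 Mz 0.090 E6 -0.154 dq6 0.517 Fz 4.7 z 0.1164 op 0.124
t12.78 psi 125.94 Mz 0.129 E6 -0.154 dq6 0.519 Fz 3.6 z 0.1162 op 0.126
t12.87 psi 123.44 Mz 0.135 E6 -0.154 dq6 0.520 Fz 3.8 z 0.1161 op 0.127
t12.95 psi 120.94 Mz 0.118 E6 -0.154 dq6 0.519 Fz 2.5 z 0.1160 op 0.125
t13.03 psi 118.44 Mz 0.164 E6 -0.153 dq6 0.518 Fz 3.7 z 0.1158 op 0.123
```

```bash
m(){ python3 r.py; }
python3 -m creep '[0,0,0.005,0.5]' >/dev/null; m
python3 -m creep '[0,0,0.005,0.5]' >/dev/null; m
python3 -m creep '[0,0,0.005,0.5]' >/dev/null; m
python3 -m creep '[0,0,0.005,0.5]' >/dev/null; m
python3 -m creep '[0,0,0.005,0.5]' >/dev/null; m
python3 -m creep '[0,0,0.005,0.5]' >/dev/null; m
python3 -m creep '[0,0,0.005,0.5]' >/dev/null; m
python3 -m creep '[0,0,0.005,0.5]' >/dev/null; m
```

```text
t13.12 psi 115.94 Mz 0.094 E6 -0.153 dq6 0.518 Fz 4.2 z 0.1157 op 0.126
t13.20 psi 113.44 Mz 0.117 E6 -0.153 dq6 0.516 Fz 3.2 z 0.1155 op 0.126
t13.28 psi 110.94 Mz 0.159 E6 -0.153 dq6 0.518 Fz 3.1 z 0.1154 op 0.127
t13.37 psi 108.44 Mz 0.149 E6 -0.153 dq6 0.519 Fz 2.9 z 0.1153 op 0.126
t13.45 psi 105.94 Mz 0.111 E6 -0.153 dq6 0.519 Fz 3.2 z 0.1152 op 0.125
t13.53 psi 103.44 Mz 0.141 E6 -0.151 dq6 0.520 Fz 3.8 z 0.1150 op 0.124
t13.62 psi 100.94 Mz 0.195 E6 -0.147 dq6 0.517 Fz 3.4 z 0.1149 op 0.128
t13.70 psi 98.44 Mz 0.157 E6 -0.143 dq6 0.518 Fz 3.7 z 0.1148 op 0.124
```

```bash
m(){ python3 r.py; }
python3 -m creep '[0,0,0.005,0.5]' >/dev/null; m
python3 -m creep '[0,0,0.005,0.5]' >/dev/null; m
python3 -m creep '[0,0,0.005,0.5]' >/dev/null; m
```

```text
t13.78 psi 95.94 Mz 0.129 E6 -0.138 dq6 0.518 Fz 4.4 z 0.1147 op 0.126
t13.87 psi 93.45 Mz 0.159 E6 -0.132 dq6 0.518 Fz 3.3 z 0.1146 op 0.133
t13.95 psi 90.95 Mz 0.156 E6 -0.127 dq6 0.517 Fz 3.7 z 0.1144 op 0.124
```

```bash
m(){ python3 r.py; }
python3 -m creep '[0,0,0.005,0.5]' >/dev/null; m
python3 -m creep '[0,0,0.005,0.5]' >/dev/null; m
python3 -m creep '[0,0,0.003,0.3]' >/dev/null; m
python3 - <<'E'
from h import *
meas(4)
im=imaging.read_camera("side");u,v=320,205
cv2.imwrite("pics/g2.png",cv2.resize(im[v-30:v+30,u-40:u+40,::-1],None,fx=8,fy=8,interpolation=cv2.INTER_CUBIC))
E
```

```text
t14.03 psi 88.45 Mz 0.148 E6 -0.121 dq6 0.519 Fz 3.4 z 0.1143 op 0.125
t14.12 psi 85.95 Mz 0.180 E6 -0.115 dq6 0.520 Fz 2.6 z 0.1142 op 0.124
t14.20 psi 84.46 Mz 0.191 E6 0.068 dq6 0.292 Fz 3.3 z 0.1142 op 0.130
t 14.4 psi 84.51 Mz -0.038 +- 0.019 M [ 0.114 -0.117 -0.038] E6 0.050+-0.032 F [1.06 1.07 2.7 ] P [0.5617 0.0663 0.1141] op 0.131 q6 0.033
```

View pics/g2.png

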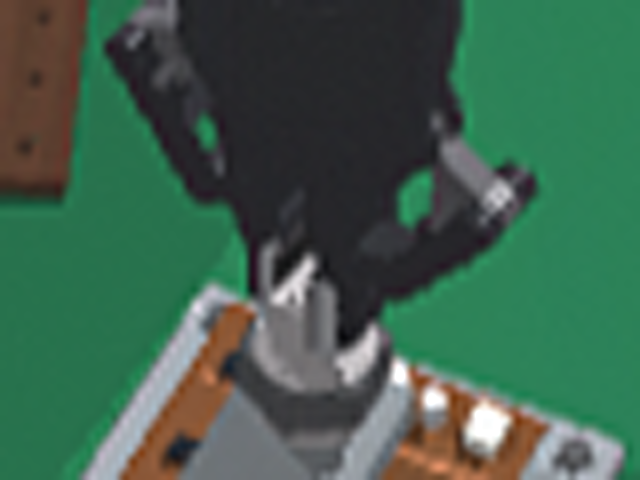

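```bash
m(){ python3 r.py; }
python3 -m creep '[0,0,0.002,0.2]' >/dev/null; m
python3 -m creep '[0,0,0.002,0.2]' >/dev/null; m
python3 -m creep '[0,0,0,0,0,0,0,0]' >/dev/null; m
```

```text
t14.53 psi 83.51 Mz 0.199 E6 -0.010 dq6 0.234 Fz 2.6 z 0.1141 op 0.128
t14.62 psi 82.44 Mz 0.173 E6 0.042 dq6 0.216 Fz 2.3 z 0.1140 op 0.128
t14.78 psi 82.47 Mz -0.030 E6 0.038 dq6 -0.001 Fz 1.9 z 0.1140 op 0.132
```

```bash
python3 -m creep '[0,0,0,0,0,0,0,0,0,0,0,0,0,0,0,0,0,0,0,0,0,0,0,0]' 0; python3 -m creep '[0,0,-1,0, 0,0,-2,0, 0,0,-3,-0.5, 0,0,-3.6,-1, 0,0,-3.8,-1.5, 0,0,-3.8,-1.5, 0,0,-3.8,-1.5,0,0,-3.8,-1.5]';  python3 - <<'E'
from h import *
goto(.5618,.0661,.081,90)
for c in("side",):
    im=imaging.read_camera(c); cv2.imwrite(f"pics/{c}2.png",im[:,:,::-1])
import ov
ov.ov(.5618,.066,1.05,.03-np.radians(98.5),[("side",(320,220),np.array([.3,0])),("side",(320,220),np.array([0.3,0]))],"ov6","2",.1245)
E
```

```text
time: 15.28
eef_pos: [0.561, 0.066, 0.1136]
tcp_rot: [0.752, 0.659, -0.0, -0.0]
contact_force: [0.2, 0.1, -0.1]
opening: 0.957
time: 15.95
eef_pos: [0.5606, 0.0661, 0.2077]
tcp_rot: [0.708, 0.707, -0.001, -0.001]
contact_force: [0.4, -0.6, -0.8]
opening: 1.004
t 15.95 pos [0.5606 0.0661 0.2077] psi 89.94 tilt [ 0.    -0.002 -1.   ] F [ 0.37 -0.65 -0.83] M [-0.015  0.013  0.027] op 1.004 q6 -0.061
units [1.000e-03 5.700e-02 5.069e+00] turn -0.013
```

View pics/ov6.png

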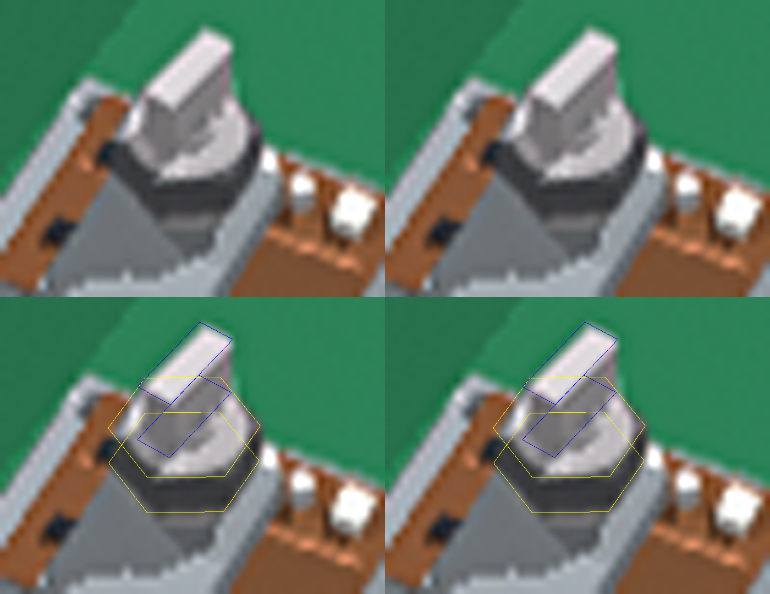

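```bash
python3 -m creep '[0,0.05,1,0, 0,0.05,2,0, 0,0.05,3,0, 0,0.05,4,0, 0,0.05,4.7,0, 0,0.05,5.05,0, 0,0.05,5.05,0, 0,0.05,5.05,0]'; python3 -m creep '[0,0,0,0,0,0,0,0,0,0,0,0,0,0,0,0,0,0,0,0,0,0,0,0,0,0,0,0]' 255 30; python3 -m creep '[0,0,0,0,0,0,0,0,0,0,0,0]' 255 60; python3 -c "
from h import *
goto(.5618,.066,.081,30)"
```

```text
time: 16.67
eef_pos: [0.5624, 0.066, 0.0823]
tcp_rot: [0.707, 0.707, -0.0, -0.0]
contact_force: [0.3, 0.7, 0.4]
opening: 1.001
time: 17.25
eef_pos: [0.5618, 0.066, 0.0841]
tcp_rot: [0.707, 0.707, -0.001, -0.001]
contact_force: [-4.3, -0.2, 6.6]
opening: 0.475
time: 17.5
eef_pos: [0.5618, 0.066, 0.0843]
tcp_rot: [0.707, 0.707, -0.001, -0.001]
contact_force: [-5.1, 0.2, 7.3]
opening: 0.461
t 17.5 pos [0.5618 0.066  0.0843] psi 90.05 tilt [-0.    -0.003 -1.   ] F [-5.12  0.22  7.35] M [-0.092  0.98   0.143] op 0.461 q6 -0.062
units [-0.001 -0.     0.132] turn 12.009
```

```bash
python3 -m creep '[0,0,-0.07,0.3, 0,0,-0.07,0.8, 0,0,-0.07,1.5, 0,0,-0.07,2.3, 0,0,-0.07,3.1, 0,0,-0.07,3.9, 0,0,-0.07,4.7, 0,0,-0.07,5.5, 0,0,-0.07,6.3, 0,0,-0.07,7.1, 0,0,-0.07,7.9, 0,0,-0.07,8.7, 0,0,-0.07,9.5]'; python3 r.py;  python3 -m creep '[0,0,0,0.7, 0,0,0,1.3, 0,0,0,1.9]'; python3 r.py;python3 -m creep '[0,0,0,0.4, 0,0,0,0.7]'; python3 r.py;python3 -m creep '[0,0,0,0, 0,0,0,0,0,0,0,0]'; python3 -c "
from h import *
goto(.5618,.066,.081,30)"
```

```text
time: 18.58
eef_pos: [0.5617, 0.066, 0.0844]
tcp_rot: [0.932, 0.361, -0.001, -0.0]
contact_force: [-1.7, 0.4, -1.0]
opening: 0.458
t18.58 psi 42.37 Mz 0.248 E6 -0.206 dq6 0.830 Fz -1.0 z 0.0844 op 0.458
time: 18.83
eef_pos: [0.5618, 0.066, 0.0844]
tcp_rot: [0.959, 0.283, -0.001, -0.0]
contact_force: [-1.3, -1.1, -0.0]
opening: 0.46
t18.83 psi 32.91 Mz 0.213 E6 -0.095 dq6 0.622 Fz -0.0 z 0.0844 op 0.460
time: 19.0
eef_pos: [0.5618, 0.066, 0.0844]
tcp_rot: [0.967, 0.254, -0.001, -0.0]
contact_force: [-1.0, -0.6, -0.2]
opening: 0.463
t19.00 psi 29.47 Mz 0.254 E6 0.106 dq6 0.301 Fz -0.2 z 0.0844 op 0.463
time: 19.25
eef_pos: [0.5618, 0.066, 0.0844]
tcp_rot: [0.967, 0.254, -0.001, -0.0]
contact_force: [-3.9, -0.2, 1.2]
opening: 0.461
t 19.25 pos [0.5618 0.066  0.0844] psi 29.48 tilt [-0.002 -0.001 -1.   ] F [-3.91 -0.19  1.2 ] M [ 0.021  0.664 -0.105] op 0.461 q6 0.994
units [-0.001  0.001  0.134] turn -0.103
```

```bash
python3 -m creep '[0,0,0,0,0,0,0,0,0,0,0,0,0,0,0,0,0,0,0,0,0,0,0,0]' 0; python3 -m creep '[0,0,-1,0, 0,0,-2,0, 0,0,-3,0, 0,0,-4,0, 0,0,-5,0, 0,0,-5.6,0, 0,0,-6,0, 0,0,-6,0,0,0,-6,0]';  python3 - <<'E'
from h import *
goto(.5618,.0661,.081,90)
im=imaging.read_camera("side"); cv2.imwrite("pics/side3.png",im[:,:,::-1])
o=[]
for k in(0,2,3):
    a=cv2.imread(f"pics/side{k}.png")[205:245,300:340];o.append(cv2.resize(a,(266,266),interpolation=cv2.INTER_CUBIC))
cv2.imwrite("pics/cmp.png",np.hstack(o))
E
```

```text
time: 19.75
eef_pos: [0.5629, 0.066, 0.0846]
tcp_rot: [0.967, 0.255, 0.0, 0.0]
contact_force: [-0.7, 0.1, -0.0]
opening: 0.996
time: 20.5
eef_pos: [0.5625, 0.0661, 0.2342]
tcp_rot: [0.967, 0.255, 0.0, 0.0]
contact_force: [-0.4, 0.3, -0.4]
opening: 1.0
t 20.5 pos [0.5625 0.0661 0.2342] psi 29.49 tilt [ 0.  0. -1.] F [-0.38  0.26 -0.4 ] M [-0.016 -0.006 -0.034] op 1.0 q6 0.994
units [-0.025 -0.016  6.126] turn -12.102
```

View pics/cmp.png

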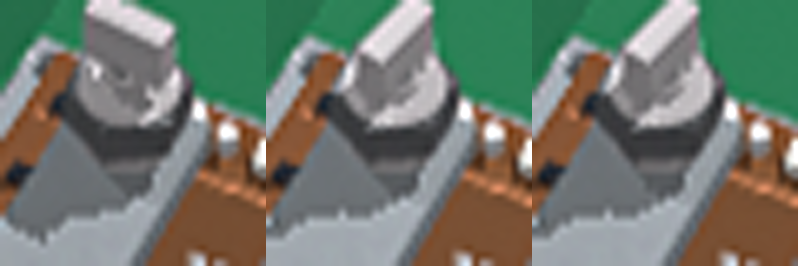

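Run:
```python
import cv2,numpy as np
a,b,c=[cv2.imread(f"pics/side{k}.png")[218:236,304:336] for k in(0,2,3)]
d=np.abs(a.astype(int)-c).astype(np.uint8)
print(np.abs(a[10:].astype(int)-c[10:]).max(2))
g=lambda i:cv2.resize(i,None,fx=12,fy=12,interpolation=cv2.INTER_NEAREST)
cv2.imwrite("pics/cmp2.png",np.vstack([np.hstack([g(a),g(c)]),np.hstack([g(b),g(np.clip(d*3,0,255).astype(np.uint8))])]))
```

```text
[[ 2  3  3  3  2  2  3  3  3  3  9  3  9  8  2  1  2  2  2  6  7 18  3  3
   4  2  2  2  2  2  3  2]
 [ 2  3  3  2  3  3  3  3  3  3  2  1 13 12  2  2  3  4  2 10 12  4  4  3
   3  2  2  1  1  2  3  3]
 [ 2  3  3  3  3  3  2  2  4  3  3  1  2  1  2  2  2  3  3  3  4  3  3  4
   2  2  2  2  3  3  2  2]
 [ 1  2  3  3  2  2  2  3  2  3  3  3  2  3  3  3  3  2  1  3  3  4  3  3
   3  2  4  4  3  3  2  3]
 [ 2  3  2  2  3  3  3  2  4  2  2  3  3  7  5  2  2  2  2  3  5  4  4  2
   3  2  3  4  3  4  4  4]
 [ 3  3  2  2  2  4  3  3  3  2  2  4  3 17  3  1  2  2  2  3  3  3  3  2
   2  3  1  3  3  3  4  5]
 [ 3  3  3  2  2  3  2  2  1  3  4  3  3  3  1  1  2  3  4  3  4  3  3  1
   2  2  3  3  1  3  2  3]
 [ 3  2  2  3  3  2  1  1  3  2  4  5  3  2 31  2  3  3  4  4  3  3  4  3
   1  4  2  2  3  1  3  3]]
```

View pics/cmp2.png

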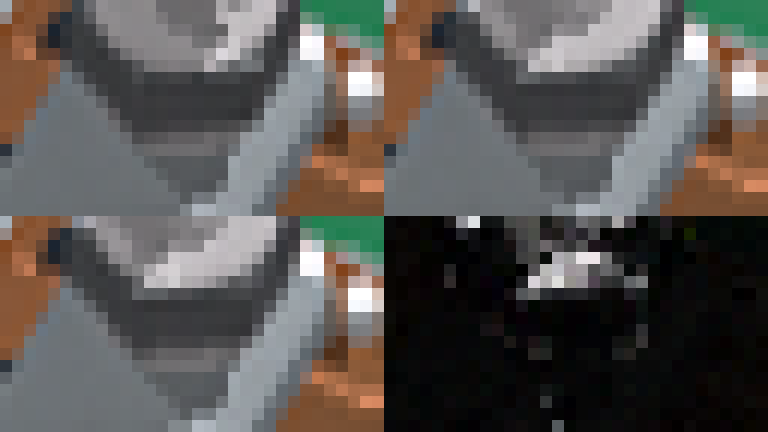

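Run:
```python
from h import *
s=ctrl.get_state();print(s["time"],s["contact_force"],s["eef_pos"])
print(ctrl.sign_off())
```

```text
20.55 [-0.93516781 -0.54640652 -0.63810149] [0.56193831 0.06610273 0.23301487]
the job is handed in; nothing more can be done
None
```

The job is done and handed in at 20.6 s, with the gripper open and about 90 mm above the head. The last pictures agree with it, but the foot load was never measured directly.

- **Loosening:** I turned the jam nut 60° counterclockwise on its flats. The jaw opening held steady at about 39 mm, so the pads did not slip.
- **Screw:** I turned the thumb head 98.5° clockwise, following it down. The torque began to rise at about 77° of turn and I stopped about 21° after that, which should be about 25 N on the board.
- **Retightening:** I turned the nut back 60.6° and let go. Compared with the first picture, the nut's edges in the side view match to well under a pixel. The head did not move while the nut was retightened.

**Load uncertainty:** the last-joint effort rose at only about two thirds of the rate expected from the spring. Taken at face value that would mean about 15–17 N. The noisier wrist torque reading fitted roughly 17–21 N, so I went by the 20° rule. The true load may be somewhat under 25 N.

**Other notes:**
- On the first nut grip I made one centring correction the wrong way, which put about 11 N sideways on the nut. I reversed it before turning anything.
- I never worked near the meter, pump or drilled plate, but I took no final picture to check them.

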